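# Open the push-and-turn cap of the water conditioner bottle

### The arm

A 7-joint arm with a two-finger parallel gripper is mounted at the origin on the work surface. World frame = base frame: x ahead of the robot, y to its left, z up, the work surface at z = 0. Lengths are in m, angles in rad, forces in N, time in s.
With the tool pointing down it reaches from about 0.4 to 0.9 m from the base axis. Payload 5.5 kg.
Tool frame: the origin (TCP) lies at the very end of the fingers, on their centre line; the grasp point (between the pads) lies 19 mm behind it (robot.pinch_z is the distance from the TCP to the grasp point, in m); z points along the fingers, y is the direction in which the jaws open and shut (so a half turn about z gives the same grasp; the last joint's range is limited). The gripper opens to 92 mm and grips with 3 to 60 N. Pads are 19 mm wide; open, the fingers measure 130 mm over their backs; the gripper's body (75 mm by 190 mm) begins 47 mm behind the grasp point.
Start: joints at [-0.918, 0.501, -0.427, 1.55, 0.221, 1.138, -0.21], TCP at [0.247, 0.601, 0.227] pointing down, gripper open.
Joint ranges: [-2.88, 2.88], [-0.31, 2.03], [-1.54, 1.56], [0.2, 2.42], [-1.41, 4.55], [0.19, 2.02], [-2.57, 2.57]. Speed limits (rad/s): [2.57, 2.57, 3.14, 3.14, 3.14, 3.14, 3.14].

### API

Orientations are given as a unit quaternion [x, y, z, w].
In Python, from bench import robot, eyes gives the robot as it stands.
- The arm moves only by the tool move_arm, never from a script. Its argument "moves" is a list of rows, each a list of 7 numbers: the closure, from 0 (fully open) to 1 (shut), then the shift along the tool's x, y, z in mm, then the turn, a rotation vector about the tool's x, y, z in rad. A call has 1 to 20 rows; each row is the pose to reach, as a shift and turn from the pose measured when the call began, along the tool's axes at that moment; what a row does not reach only later rows make up. A row lasts 1/8 s, in which the tool goes at most 62.5 mm and 10.7 degrees, less where a joint would pass 70% of its speed; a pose out of reach is approached as far as the arm can. A call with a gripper value outside its range is refused whole. The fingers move at their own pace and stop on an object; "grip_force" is the grip in N (left out, the last holds). Time passes only in rows, so rows that repeat a pose let the fingers close. It gives the time, the measured TCP pose, the force and the opening at its end, in the units of the state.
- robot.state(): the state, without advancing time (a new reading comes with each control period).
- eyes.read_camera(name): name is "scene" or "side" or "wrist"; returns a dict with "img" (480x640x3 uint8, blue, green, red), "camera_matrix" (3x3 intrinsics, pixels), "rvec" (rotation vector, rad) and "tvec" (3), from world to camera coordinates, as OpenCV has them. Camera axes: x right, y down, z forward; pixel columns grow to the right and rows downward; lengths in m; the calibration is good to about 2 mm. A picture is of the moment at which its call begins. There is no depth.
- robot.close_job(): hands the job in, once; it reports no verdict.
The state is a dict: "t": time; "qpos": joint angles; "qd": joint speeds; "tau": joint torques, N m; "tool_pos": TCP position; "tool_rot": TCP orientation; "ft_force": force on the tool from outside, world axes, zero at the start; "wrist_torque": the same for the moment, N m; "finger_gap": finger opening in m.
Only numpy, scipy, OpenCV 4.12 (cv2) and the standard library are available. Lean on these libraries where they do the work, as an engineer would, in place of code of your own. Each camera call takes 0.05 s, during which the arm holds its last target. There are 200 camera calls.

### The job

The white water conditioner bottle bolted in its stand has a push-and-turn safety cap: press the cap down as far as it goes, keep it pressed and turn it anticlockwise (seen from above) until you feel it come up against its stop, then lift it off. Finish holding the cap in the gripper, still and level, straight above the bottle and about 8 cm higher than it sat; do not let go of it or put it down. Leave the loose things around it where they are.

Things in the scene. Friction and masses are not known exactly. Their poses are not given: they have to be found in the camera images.
- bottle: White plastic round bottle, 68 mm across, fixed upright (bolted down, cannot move or turn) in a grey square stand 100 x 100 x 12 mm. Origin at the centre of the stand's underside, on the ledge; z up along the bottle's axis. The shoulder slopes from 80 mm height at the outside up to a 27 mm wide neck at 97 mm.
- neck (a point): Centre of the top of the bottle's neck, 128 mm above the ledge, hidden in the cap. Two overhangs on the neck catch two lugs inside the cap; a sprung seal pushes the cap up with about 4.5 N at rest, 7.5 N when the cap is fully down. The cap can be pressed down 6 mm, to a rigid bottom, and must be 4.5 mm down to turn. Pulled without being pressed and turned it stays locked.
- cap: White ribbed round cap on the bottle, 48 mm across (20-sided, any grip yaw will do), 30 mm tall, about 30 g. Origin on its axis at the skirt's lower edge; z up. At rest the origin is 108 mm above the bottle's origin and its x axis along the bottle's x within 0.06 rad.
- cap_top (a point): Centre of the cap's top face, 30 mm above the cap's origin, 138 mm above the ledge at rest. Pressed down, the cap turns anticlockwise seen from above (positive about z), is free after 0.9 rad, and meets a rigid stop at about 1.25 rad; clockwise it does not turn. From the stop it lifts straight up and is clear of the neck after 30 mm.
- canister: Closed red food canister, 80 mm across, 105 mm tall, standing loose; origin at the centre of its underside. Leave alone.
- glass_cup: Glass cup, 68 mm across, 90 mm tall; origin at the centre of its underside. Leave alone.
- dosing_cup: Small clear dosing cup, 34 mm across, 34 mm tall; origin at the centre of its underside. Leave alone.
- tongs: Black plastic feeding tongs lying flat, 290 mm long along their x, 38 mm wide, 10 mm high; origin at the middle, on the ledge. Leave alone.
- scraper: Grey algae scraper block 75 x 55 mm with a black grip, 38 mm high; origin at the centre of its underside. Leave alone.
- test_bottle: Small white reagent bottle, 32 mm across, 75 mm tall; origin at the centre of its underside. Leave alone.
Not all that is in view belongs to the job. What is shaped like the bottle but blue, orange or purple is not meant.

How it is judged:
By the outcome, as a careful person would: the job done as asked, in the order asked, and still so for the second after the job is handed in, while the arm keeps its last pose, push and grip.
It also fails if it takes over 40 s, if anything falls off the work surface, if the arm or the gripper's body presses on something with over 40 N, if the wrist force passes 120 N, or if a joint passes its speed limit or range.

## Working session

There is one attempt and no reset: what is moved stays moved. The work goes in short steps, Python scripts to look and compute and a tool call to move; the robot and the scene stay as the last step left them, time stands still between calls to the robot, and variables do not carry over. Pictures are saved under pics/ and viewed, about 8 in all and at most 12, crops included, and the job is handed in when it is done.

Besides the shell and the picture viewer there is one more tool, called after "Request:" by a JSON object that holds its "fn" and its "kwargs". move_arm: Moves the arm, as the interface text tells. Its arguments: {"type":"object","properties":{"moves":{"type":"array","items":{"type":"array","items":{"type":"number"}}},"grip_force":{"type":"number"}},"required":["moves"]}

```bash
mkdir -p pics; python3 - <<'E'
from bench import robot, eyes
import cv2
s=robot.state(); print({k:s[k] for k in('t','tool_pos','tool_rot','ft_force','finger_gap')}, robot.pinch_z)
for n in('scene','side'):
    c=eyes.read_camera(n); cv2.imwrite(f'pics/{n}1.png',c['img']); print(n,c['camera_matrix'],c['rvec'],c['tvec'])
E
```

```text
{'t': 0.0, 'tool_pos': array([0.24680125, 0.60056373, 0.2256788 ]), 'tool_rot': array([ 1.93662195e-01,  9.81067798e-01, -9.42837488e-04, -2.01988891e-04]), 'ft_force': array([ 0.40628467, -0.12764681,  0.30801722]), 'finger_gap': 0.09145352879862939} 0.0188
scene [[470.20657782   0.         317.40019663]
 [  0.         470.20657782 249.02000786]
 [  0.           0.           1.        ]] [ 1.65008628  1.6015332  -0.83651998] [-0.03825889 -0.24841958  1.5198523 ]
side [[502.42198399   0.         317.56705852]
 [  0.         502.42198399 239.36385643]
 [  0.           0.           1.        ]] [ 0.30687106 -2.87466207  1.03117125] [0.57408089 0.15432616 1.02128225]
```

View pics/scene1.png

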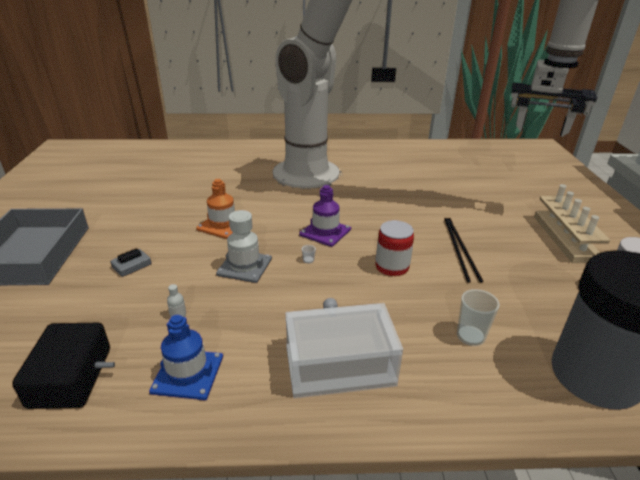

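View pics/side1.png

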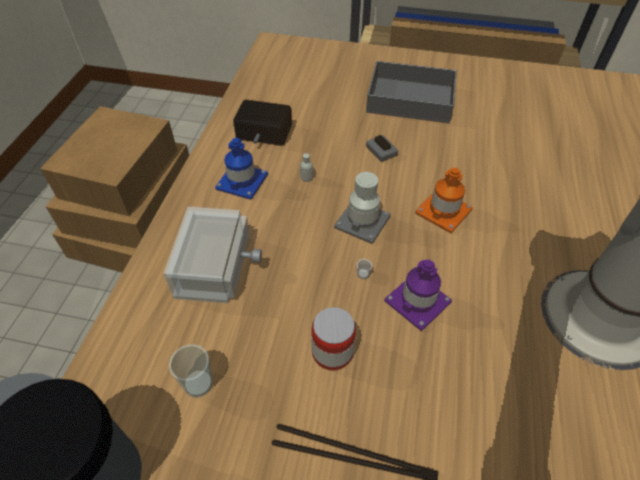

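The candidates in the scene view are the white bottle in the grey stand at (243,245), orange (220,210), purple (326,215), blue (187,358) and the small white reagent bottle (176,303). Only the one at (243,245) is a large white bottle with a wide cap on a grey stand, so that is the target. I'll confirm it in an enlarged crop.

```bash
python3 - <<'E'
import cv2,numpy as np
a=cv2.imread('pics/scene1.png')[200:290,205:285]; b=cv2.imread('pics/side1.png')[160:250,325:405]
cv2.imwrite('pics/crop1.png',cv2.resize(np.hstack([a,b]),None,fx=5,fy=5,interpolation=cv2.INTER_CUBIC))
E
```

```text
(no output)
```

View pics/crop1.png

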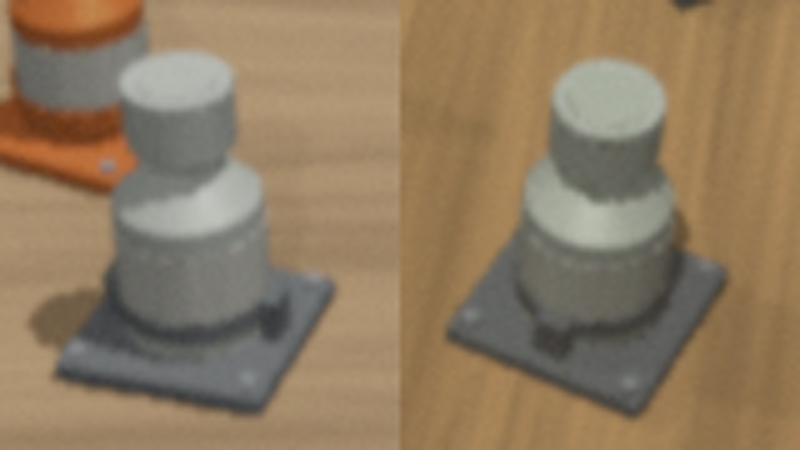

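The crop confirms it: a white bottle with a ribbed cap on a grey stand. The cap-top centre is at about scene (240.0,215.8) and side (366.4,179.2). Next I'll triangulate it.

```bash
cat > h.py <<'E'
import cv2,numpy as np
from bench import robot,eyes
from scipy.spatial.transform import Rotation as R
def P(c): return c['camera_matrix']@np.hstack([cv2.Rodrigues(np.array(c['rvec'],float))[0],np.array(c['tvec'],float).reshape(3,1)])
def onplane(c,uv,z):
    p=P(c); return np.linalg.solve(np.column_stack([p[:,0],p[:,1],-np.array([*uv,1.])]),-(p[:,2]*z+p[:,3]))[:2]
E
python3 - <<'E'
from h import *
a,b=eyes.read_camera('scene'),eyes.read_camera('side')
def tri(u,v):
    X=cv2.triangulatePoints(P(a),P(b),np.array(u,float),np.array(v,float)); return (X[:3]/X[3]).ravel()
print('top',tri((240,215.8),(366.4,179.2)))
for z in(.138,): print(onplane(a,(240,215.8),z),onplane(b,(366.4,179.2),z))
# stand corners: front corner of scene etc.
print('stand a',[onplane(a,((x+.5)/5-.5+205,(y+.5)/5-.5+200),.012).round(3) for x,y in((57,370),(262,405),(334,282))])
print('stand b',[onplane(b,((x+.5)/5-.5+245,(y+.5)/5-.5+160),.012).round(3) for x,y in((447,332),(637,408),(727,270))])
for n,u,c in(('orange',(219,183),a),('purple',(326,190),a)): print(n,onplane(c,u,.14))
s=robot.state();r=R.from_quat(s['tool_rot']);print(r.as_matrix().round(3),s['qpos'])
E
```

```text
top [ 0.51259302 -0.14907998  0.13675061]
[ 0.51561763 -0.14827665] [ 0.5123672  -0.14847766]
stand a [array([ 0.554, -0.208]), array([ 0.581, -0.115]), array([ 0.488, -0.088])]
stand b [array([ 0.573, -0.112]), array([ 0.481, -0.085]), array([ 0.451, -0.177])]
orange [ 0.3605909  -0.21401858]
purple [0.4010169  0.04265362]
[[-0.925  0.38  -0.001]
 [ 0.38   0.925 -0.001]
 [ 0.    -0.001 -1.   ]] [-0.91778676  0.50151774 -0.42690891  1.55104506  0.22080888  1.13830177
 -0.21033307]
```

Request:
{"fn": "move_arm", "kwargs": {"moves": [[0,-33,-37,-10,0,0,0.12],[0,-67,-74,-20,0,0,0.24],[0,-100,-111,-20,0,0,0.37],[0,-133,-148,-20,0,0,0.49],[0,-166,-185,-20,0,0,0.61],[0,-200,-222,-20,0,0,0.73],[0,-233,-259,-20,0,0,0.86],[0,-266,-296,-20,0,0,0.98],[0,-299,-332,-20,0,0,1.1],[0,-333,-369,-20,0,0,1.22],[0,-366,-406,-20,0,0,1.35],[0,-399,-443,-20,0,0,1.47],[0,-432,-480,-20,0,0,1.59],[0,-466,-517,-20,0,0,1.71],[0,-499,-554,-20,0,0,1.84],[0,-532,-591,-20,0,0,1.96],[0,-532,-591,-20,0,0,1.96],[0,-532,-591,-20,0,0,1.96]]}}

```text
t: 2.45
tool_pos: [0.514, -0.1473, 0.2463]
tool_rot: [0.922, 0.386, -0.001, -0.0]
ft_force: [-0.2, 0.5, 0.3]
finger_gap: 0.0914
```

```bash
python3 - <<'E'
from h import *
c=eyes.read_camera('wrist'); s=robot.state()
cv2.imwrite('pics/wrist1.png',c['img'])
print(s['t'],s['qpos'].round(3),s['tool_pos'],R.from_quat(s['tool_rot']).as_matrix().round(3),s['ft_force'])
for p in((.5135,-.1485,.138),): 
    q=P(c)@np.array([*p,1]);print(q[:2]/q[2])
E
```

```text
2.5 [-0.018  0.248  0.289  1.839 -0.079  1.068 -0.476] [ 0.51405926 -0.14655028  0.24639559] [[ 0.701  0.713 -0.001]
 [ 0.713 -0.701 -0.   ]
 [-0.001 -0.001 -1.   ]] [ 0.122762   -0.15068547  0.38931861]
[327.42244411 234.72814416]
```

View pics/wrist1.png

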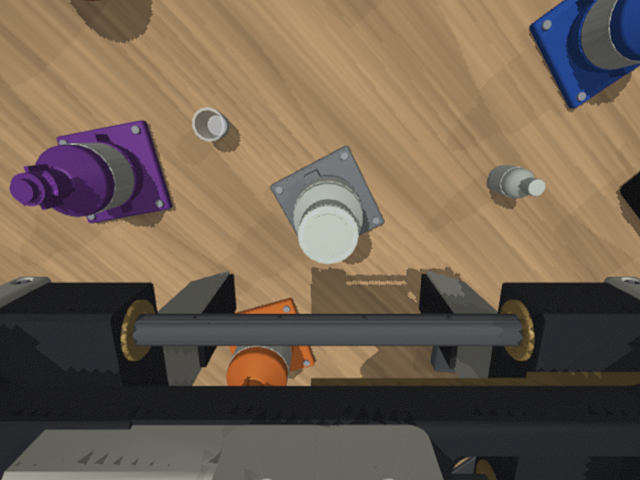

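The wrist view shows the cap top centred at about (329,234), radius 31 px. The predicted position was (327,235), so they agree.

```bash
python3 - <<'E'
from h import *
c=eyes.read_camera('wrist'); s=robot.state(); M=R.from_quat(s['tool_rot']).as_matrix()
w=onplane(c,(329,234),.138); e=onplane(c,(360,234),.138); print(w,np.linalg.norm(w-e))
t=np.array([*((w+np.array([.5135,-.1485]))/2),.106]); print(s['tool_pos'],t,M.T@(t-s['tool_pos'])*1000)
E
```

```text
[ 0.51486919 -0.148218  ] 0.02468734293697763
[ 0.51417682 -0.14625377  0.24653782] [ 0.51418459 -0.148359    0.106     ] [ -1.3785452    1.5724469  140.53803358]
```

Request:
{"fn": "move_arm", "kwargs": {"moves": [[0,-1.5,1.5,20,0,0,0],[0,-1.5,1.5,45,0,0,0],[0,-1.5,1.5,70,0,0,0],[0,-1.5,1.5,95,0,0,0],[0,-1.5,1.5,115,0,0,0],[0,-1.5,1.5,130,0,0,0],[0,-1.5,1.5,140,0,0,0],[0,-1.5,1.5,140,0,0,0],[0,-1.5,1.5,140,0,0,0]]}}

```text
t: 3.68
tool_pos: [0.5146, -0.1485, 0.1071]
tool_rot: [0.922, 0.387, -0.0, 0.0]
ft_force: [0.9, -0.8, -1.0]
finger_gap: 0.0914
```

```bash
python3 - <<'E'
from h import *
c=eyes.read_camera('wrist');b=eyes.read_camera('side'); s=robot.state()
i=cv2.resize(b['img'][120:250,300:440],None,fx=4,fy=4,interpolation=cv2.INTER_CUBIC)
cv2.imwrite('pics/side2.png',i)
cv2.imwrite('pics/wrist2.png',c['img'])
M=R.from_quat(s['tool_rot']).as_matrix()
print(s['t'],s['tool_pos'],M.round(4),s['ft_force'],s['finger_gap'],M.T@(np.array([.5142,-.1484,.106])-s['tool_pos'])*1000)
E
```

```text
3.775 [ 0.51459768 -0.14860016  0.10721755] [[ 7.007e-01  7.135e-01  2.000e-04]
 [ 7.135e-01 -7.007e-01 -4.000e-04]
 [-1.000e-04  4.000e-04 -1.000e+00]] [ 0.54256653 -0.29515812 -0.40734887] 0.09162918629590498 [-0.13572645 -0.42450935  1.21738147]
```

View pics/side2.png

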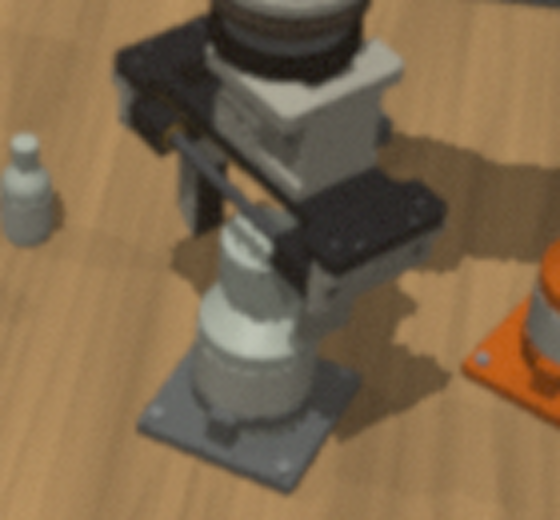

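The cap sits between the fingers. I'll close gently first and read the side force.

Request:
{"fn": "move_arm", "kwargs": {"moves": [[0.4,0,0,0,0,0,0],[0.6,0,0,0,0,0,0],[1,0,0,0,0,0,0],[1,0,0,0,0,0,0],[1,0,0,0,0,0,0],[1,0,0,0,0,0,0],[1,0,0,0,0,0,0],[1,0,0,0,0,0,0]], "grip_force": 15}}

```text
t: 4.78
tool_pos: [0.5142, -0.1483, 0.1071]
tool_rot: [0.922, 0.387, -0.0, -0.0]
ft_force: [-2.5, 1.8, 1.7]
finger_gap: 0.0479
```

Request:
{"fn": "move_arm", "kwargs": {"moves": [[1,0,-0.3,0,0,0,0],[1,0,-0.3,0,0,0,0],[1,0,-0.3,2,0,0,0],[1,0,-0.3,4,0,0,0],[1,0,-0.3,5.5,0,0,0],[1,0,-0.3,6.5,0,0,0],[1,0,-0.3,7,0,0,0],[1,0,-0.3,7,0,0,0],[1,0,-0.3,7,0,0,0]], "grip_force": 50}}

```text
t: 5.9
tool_pos: [0.5143, -0.1483, 0.1011]
tool_rot: [0.922, 0.387, 0.0, 0.0]
ft_force: [-3.5, 1.6, 9.9]
finger_gap: 0.0471
```

Request:
{"fn": "move_arm", "kwargs": {"moves": [[1,0,0,1,0,0,0],[1,0,0,2,0,0,0],[1,0,0,2,0,0,0],[1,0,0,2,0,0,0]]}}

```text
t: 6.4
tool_pos: [0.5143, -0.1483, 0.101]
tool_rot: [0.922, 0.387, 0.0, -0.0]
ft_force: [-7.8, 3.3, 21.1]
finger_gap: 0.0475
```

The cap is at the rigid bottom: 21 N with no further travel. Now I'll turn it while keeping it pressed.

Request:
{"fn": "move_arm", "kwargs": {"moves": [[1,0,0,1.5,0,0,-0.06],[1,0,0,1.5,0,0,-0.13],[1,0,0,1.5,0,0,-0.2],[1,0,0,1.5,0,0,-0.27],[1,0,0,1.5,0,0,-0.34],[1,0,0,1.5,0,0,-0.41],[1,0,0,1.5,0,0,-0.48],[1,0,0,1.5,0,0,-0.55],[1,0,0,1.5,0,0,-0.6],[1,0,0,1.5,0,0,-0.6]]}}

```text
t: 7.65
tool_pos: [0.5144, -0.1473, 0.101]
tool_rot: [0.766, 0.642, 0.001, -0.001]
ft_force: [-7.2, 3.1, 17.6]
finger_gap: 0.0475
```

```bash
python3 - <<'E'
from h import *
s=robot.state();print(s['t'],s['tool_pos'],R.from_quat(s['tool_rot']).as_matrix().round(4),s['ft_force'],s['wrist_torque'],s['finger_gap'],s['qpos'].round(3))
x=R.from_quat(s['tool_rot']).as_matrix()[:,0];print('turned',np.arctan2(x[1],x[0])-np.arctan2(.7135,.7007))
E
```

```text
7.65 [ 0.51439318 -0.14727391  0.10101275] [[ 1.747e-01  9.846e-01  7.000e-04]
 [ 9.846e-01 -1.747e-01  2.300e-03]
 [ 2.400e-03  3.000e-04 -1.000e+00]] [-7.22331632  3.11882567 17.64639832] [ 0.72784719  1.46772451 -0.01424509] 0.04751825141298432 [ 0.139  0.43   0.112  1.957 -0.072  0.758  0.117]
turned 0.6007022567618976
```

Request:
{"fn": "move_arm", "kwargs": {"moves": [[1,0,0,1.5,0,0,-0.07],[1,0,0,1.5,0,0,-0.14],[1,0,0,1.5,0,0,-0.21],[1,0,0,1.5,0,0,-0.28],[1,0,0,1.5,0,0,-0.35],[1,0,0,1.5,0,0,-0.42],[1,0,0,1.5,0,0,-0.49],[1,0,0,1.5,0,0,-0.56],[1,0,0,1.5,0,0,-0.6],[1,0,0,1.5,0,0,-0.6]]}}

```text
t: 8.9
tool_pos: [0.5134, -0.1468, 0.101]
tool_rot: [0.542, 0.84, 0.001, -0.001]
ft_force: [-8.7, 3.5, 20.3]
finger_gap: 0.0477
```

```bash
cat > st.py <<'E'
from h import *
s=robot.state();x=R.from_quat(s['tool_rot']).as_matrix()
print(s['t'],s['tool_pos'],x[:,2].round(4),s['ft_force'],s['wrist_torque'],s['finger_gap'],s['qpos'].round(3))
print('turned',np.arctan2(x[1,0],x[0,0])-np.arctan2(.7135,.7007), 'tilt fix', R.from_matrix(x).as_rotvec())
E
python3 st.py
```

```text
8.9 [ 0.51339513 -0.14678032  0.10103002] [-0.001   0.0032 -1.    ] [-8.70190886  3.46534674 20.34815719] [ 0.5540858   2.07658288 -0.02115848] 0.047740290477890406 [ 0.252  0.429 -0.027  1.954  0.012  0.761  0.643]
turned 1.200825445188051 tilt fix [-1.70223474 -2.63734474 -0.00331884]
```

Request:
{"fn": "move_arm", "kwargs": {"moves": [[1,0,0,1.5,0,0,-0.03],[1,0,0,1.5,0,0,-0.06],[1,0,0,1.5,0,0,-0.09],[1,0,0,1.5,0,0,-0.11],[1,0,0,1.5,0,0,-0.11]]}}

```text
t: 9.52
tool_pos: [0.5126, -0.1465, 0.101]
tool_rot: [0.496, 0.868, 0.001, -0.002]
ft_force: [-9.2, 3.3, 18.9]
finger_gap: 0.048
```

```bash
python3 st.py
```

```text
9.525 [ 0.51260181 -0.14648778  0.10104531] [-0.0023  0.0039 -1.    ] [-9.18138018  3.26735793 18.90499233] [ 0.48581944  1.85955895 -0.37706922] 0.047993620458896394 [ 0.273  0.429 -0.052  1.954  0.027  0.763  0.739]
turned 1.309809146254301 tilt fix [-1.5553867  -2.72495521 -0.00350445]
```

Request:
{"fn": "move_arm", "kwargs": {"moves": [[1,0,0,1,0,0,-0.03],[1,0,0,1,0,0,-0.06],[1,0,0,1,0,0,-0.06]]}}

```text
t: 9.9
tool_pos: [0.5116, -0.1459, 0.1012]
tool_rot: [0.47, 0.883, 0.001, -0.003]
ft_force: [-7.7, 2.8, 16.4]
finger_gap: 0.0471
```

```bash
python3 st.py
```

```text
9.9 [ 0.51164143 -0.14585665  0.10115162] [-0.0041  0.005  -1.    ] [-7.65521286  2.82525278 16.41001443] [ 0.7663985   1.66382301 -0.22469011] 0.04714282751778058 [ 0.284  0.429 -0.066  1.954  0.034  0.765  0.792]
turned 1.3693173348961525 tilt fix [-1.47268321 -2.76824473 -0.0039459 ]
```

Request:
{"fn": "move_arm", "kwargs": {"moves": [[1,-0.5,0,1.5,0,0,-0.06],[1,-1,0,1.5,0,0,-0.12],[1,-1,0,1.5,0,0,-0.12]]}}

```text
t: 10.28
tool_pos: [0.5114, -0.1464, 0.1011]
tool_rot: [0.417, 0.909, 0.002, -0.004]
ft_force: [-9.1, 3.2, 19.4]
finger_gap: 0.0475
```

```bash
python3 st.py; python3 - <<'E'
from h import *
b=eyes.read_camera('side');a=eyes.read_camera('wrist')
i=cv2.resize(b['img'][120:250,300:440],None,fx=4,fy=4,interpolation=cv2.INTER_CUBIC)
j=cv2.resize(a['img'][150:450,170:490],None,fx=1,fy=1)
o=np.zeros((520,560+0,3),np.uint8);cv2.imwrite('pics/side3.png',i);cv2.imwrite('pics/wrist3.png',a['img'])
E
```

```text
10.275 [ 0.51138465 -0.14639064  0.10107534] [-0.0054  0.0064 -1.    ] [-9.14082997  3.16423811 19.44176828] [ 0.85307252  1.7581828  -0.88158825] 0.047536234981386205 [ 0.308  0.431 -0.094  1.952  0.049  0.768  0.898]
turned 1.486347178085578 tilt fix [-1.30762446 -2.84821289 -0.00567239]
```

View pics/wrist3.png

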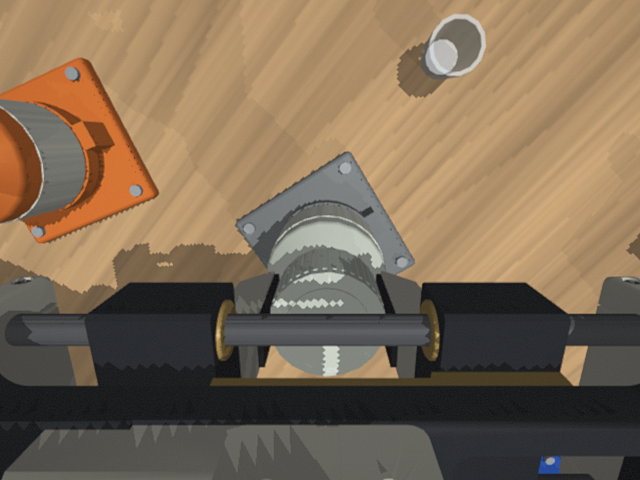

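The stop is felt: the torque rose to 0.88 N m. The wrist view shows the cap still between the pads at about (330,330), and the bottle and its neighbours are undisturbed. Now I'll lift slowly.

Request:
{"fn": "move_arm", "kwargs": {"moves": [[1,0,0,0,0,0,0],[1,0,0,-2,0,0,0],[1,0,0,-4,0,0,0],[1,0,0,-7,0,0,0],[1,0,0,-10,0,0,0],[1,0,0,-13,0,0,0],[1,0,0,-13,0,0,0]]}}

```text
t: 11.25
tool_pos: [0.5113, -0.1462, 0.1093]
tool_rot: [0.418, 0.909, 0.002, -0.005]
ft_force: [14.0, -2.0, -36.4]
finger_gap: 0.0478
```

```bash
python3 st.py
```

```text
11.25 [ 0.51129    -0.14624107  0.10933534] [-0.0067  0.0076 -0.9999] [ 13.96459612  -1.95616215 -36.39532418] [-0.16282337 -2.70143348 -0.47109557] 0.04779780817119487 [ 0.309  0.419 -0.094  1.946  0.046  0.787  0.9  ]
turned 1.4855000487812056 tilt fix [-1.30810876 -2.84609243 -0.00646462]
```

The pull reads 36 N, so something is still catching. I'll stop pulling and look.

```bash
python3 - <<'E'
from h import *
w=eyes.read_camera('wrist')['img'];cv2.imwrite('pics/wrist4.png',w)
s=eyes.read_camera('side')['img'];cv2.imwrite('pics/side4.png',s);c=eyes.read_camera('scene')['img'];cv2.imwrite('pics/scene4.png',c)
f=lambda i:cv2.resize(i[180:380,230:430],(400,300),interpolation=cv2.INTER_CUBIC)
g=lambda i,y,x:cv2.resize(i[y:y+75,x:x+100],(400,300),interpolation=cv2.INTER_CUBIC)
cv2.imwrite('pics/cmp.png',np.vstack([np.hstack([f(cv2.imread('pics/wrist2.png')),f(w)]),np.hstack([g(s,160,320),g(c,195,195)])]))
E
```

```text
(no output)
```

View pics/cmp.png

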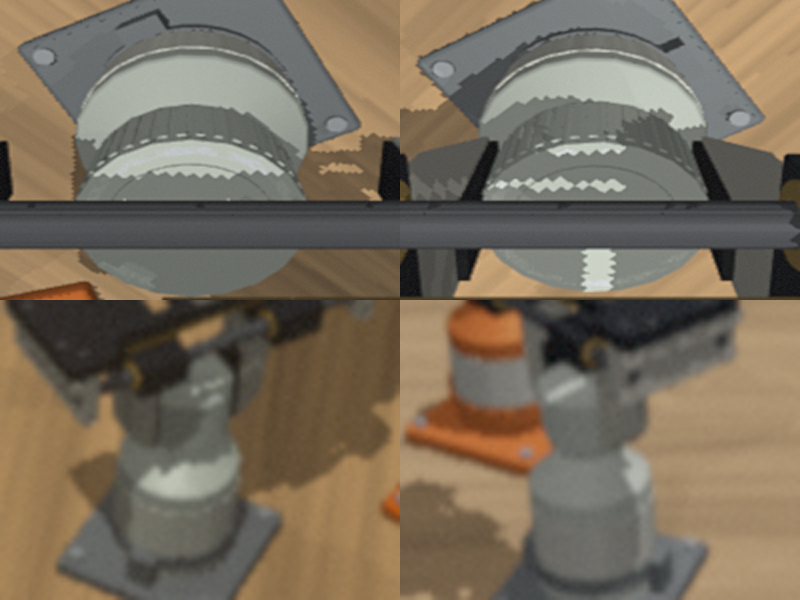

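No mark shows the cap's turn angle. I'll press it down again and read the bottom height: 0.101 means the pads did not slip, and higher means the cap is still locked and they did.

Request:
{"fn": "move_arm", "kwargs": {"moves": [[1,0,0,0,0,0,0],[1,0,0,2,0,0,0],[1,0,0,4,0,0,0],[1,0,0,6,0,0,0],[1,0,0,8,0,0,0],[1,0,0,10,0,0,0],[1,0,0,10,0,0,0],[1,0,0,10,0,0,0]], "grip_force": 60}}

```text
t: 12.4
tool_pos: [0.5117, -0.1459, 0.1049]
tool_rot: [0.418, 0.909, 0.002, -0.004]
ft_force: [-14.0, 5.6, 39.8]
finger_gap: 0.0476
```

```bash
python3 st.py
```

```text
12.4 [ 0.51165442 -0.14594883  0.10493506] [-0.0054  0.0071 -1.    ] [-13.95649078   5.60038001  39.81635817] [ 1.0017924   3.18834145 -0.63771086] 0.04759954361440889 [ 0.308  0.425 -0.094  1.95   0.047  0.776  0.897]
turned 1.4851744107759124 tilt fix [-1.30915861 -2.84714464 -0.00649319]
```

The bottom is now at 0.105, so the pads slipped about 4 mm under the pull. The likely cause is that the cap jammed against its stop under the torque I was holding. I'll ease off the twist, level the tool, keep a light press and check.

Request:
{"fn": "move_arm", "kwargs": {"moves": [[1,0,0,1,0,-0.005,0],[1,0,0,1,0,-0.009,0.02],[1,0,0,1,0,-0.009,0.04],[1,0,0,1,0,-0.009,0.06],[1,0,0,1,0,-0.009,0.06]]}}

```text
t: 13.02
tool_pos: [0.5121, -0.146, 0.105]
tool_rot: [0.444, 0.896, -0.0, 0.0]
ft_force: [-4.2, 1.2, 11.1]
finger_gap: 0.0472
```

```bash
python3 st.py
```

```text
13.025 [ 0.51205262 -0.14604568  0.10497972] [ 7.e-04 -7.e-04 -1.e+00] [-4.18054294  1.23219249 11.09269961] [ 0.18472356  0.97146425 -0.1153322 ] 0.04724914319825151 [ 0.291  0.421 -0.078  1.956  0.047  0.766  0.836]
turned 1.4261276779038303 tilt fix [ 1.39571790e+00  2.81348455e+00 -5.28060299e-04]
```

Request:
{"fn": "move_arm", "kwargs": {"moves": [[1,0,0,0,0,0,0.01],[1,0,0,-1,0,0,0.02],[1,0,0,-2,0,0,0.02],[1,0,0,-3,0,0,0.02],[1,0,0,-4,0,0,0.02],[1,0,0,-5,0,0,0.02]]}}

```text
t: 13.78
tool_pos: [0.5119, -0.1462, 0.1089]
tool_rot: [0.453, 0.891, -0.0, 0.0]
ft_force: [5.0, -0.7, -18.6]
finger_gap: 0.0469
```

```bash
python3 st.py
```

```text
13.775 [ 0.51189837 -0.14616088  0.10889048] [ 2.e-04 -6.e-04 -1.e+00] [  5.01887358  -0.74000198 -18.57934474] [-0.29777793 -1.08426895 -0.06626493] 0.046883578389536065 [ 0.288  0.415 -0.073  1.954  0.043  0.774  0.819]
turned 1.4057999556138656 tilt fix [ 1.42448019e+00  2.79962294e+00 -6.58470014e-04]
```

Pulled without torque, it still catches about 4 mm above the bottom. I'll press to the bottom again and turn further anticlockwise. If it turns freely, the cap had slipped in the pads; if torque rises at once, it is at the stop.

Request:
{"fn": "move_arm", "kwargs": {"moves": [[1,0,0,1,0,0,0],[1,0,0,3,0,0,0],[1,0,0,5,0,0,0],[1,0,0,6,0,0,0],[1,0,0,6,0,0,0]]}}

```text
t: 14.4
tool_pos: [0.5122, -0.1462, 0.106]
tool_rot: [0.454, 0.891, -0.0, 0.001]
ft_force: [-7.0, 2.3, 19.1]
finger_gap: 0.0473
```

```bash
python3 st.py
```

```text
14.4 [ 0.51221896 -0.14621891  0.1059639 ] [ 1.1e-03 -9.0e-04 -1.0e+00] [-7.04495467  2.30391572 19.10618621] [ 0.32915934  1.62062127 -0.20885704] 0.04725658226327376 [ 0.287  0.419 -0.073  1.955  0.044  0.767  0.818]
turned 1.4052815960171239 tilt fix [ 1.42478790e+00  2.79843392e+00 -4.51611872e-04]
```

Request:
{"fn": "move_arm", "kwargs": {"moves": [[1,0,0,1.5,0,0,-0.04],[1,0,0,1.5,0,0,-0.08],[1,0,0,1.5,0,0,-0.1]]}}

```text
t: 14.78
tool_pos: [0.5115, -0.1462, 0.1061]
tool_rot: [0.41, 0.912, 0.0, -0.0]
ft_force: [-6.8, 2.8, 12.5]
finger_gap: 0.0476
```

```bash
python3 st.py
```

```text
14.775 [ 0.51146569 -0.14618921  0.10608197] [-1.e-04  1.e-04 -1.e+00] [-6.79768446  2.83981509 12.5316295 ] [ 0.57032784  1.61276019 -1.33613662] 0.04757310579817464 [ 0.306  0.419 -0.095  1.955  0.056  0.77   0.905]
turned 1.5022927493558054 tilt fix [-1.28791963e+00 -2.86532362e+00 -1.67207415e-05]
```

Request:
{"fn": "move_arm", "kwargs": {"moves": [[1,0,0,1.5,0,0,0.07],[1,0,0,1.5,0,0,0.14],[1,0,0,1.5,0,0,0.2]]}}

```text
t: 15.15
tool_pos: [0.5129, -0.1465, 0.1063]
tool_rot: [0.5, 0.866, 0.0, 0.001]
ft_force: [-0.4, 0.8, 5.1]
finger_gap: 0.0473
```

```bash
python3 st.py
```

```text
15.15 [ 0.51291658 -0.14653915  0.10626311] [ 2.8e-03 -8.0e-04 -1.0e+00] [-0.35911966  0.83791903  5.05472347] [-0.06758376  0.03602996  0.02028057] 0.04734331902440357 [ 0.269  0.418 -0.05   1.956  0.029  0.766  0.727]
turned 1.3008700258601167 tilt fix [1.56810497e+00 2.71894417e+00 1.12289014e-03]
```

Request:
{"fn": "move_arm", "kwargs": {"moves": [[1,0,0,1.5,0,0,0.07],[1,0,0,1.5,0,0,0.14],[1,0,0,1.5,0,0,0.2]]}}

```text
t: 15.52
tool_pos: [0.5137, -0.1477, 0.1063]
tool_rot: [0.584, 0.811, 0.0, 0.003]
ft_force: [-2.3, -0.5, 5.2]
finger_gap: 0.0473
```

```bash
python3 st.py
```

```text
15.525 [ 0.51365596 -0.14769813  0.10625825] [ 0.0046 -0.0023 -1.    ] [-2.27223439 -0.48384548  5.18460956] [-0.43425462  0.37490983  0.08117358] 0.04729424198564863 [ 0.231  0.418 -0.003  1.956  0.003  0.763  0.549]
turned 1.0987369764664856 tilt fix [1.83316034e+00 2.54510559e+00 1.31406748e-03]
```

Turning it clockwise gives almost no torque, so the cap does turn with the gripper and really was at its stop. The jam therefore looks like an off-centre, tilted grip. I'll turn back to the stop, then regrip centred and level.

Request:
{"fn": "move_arm", "kwargs": {"moves": [[1,-0.8,0.3,2,0.004,0.004,-0.05],[1,-0.8,0.3,2,0.004,0.004,-0.12],[1,-0.8,0.3,2,0.004,0.004,-0.19],[1,-0.8,0.3,2,0.004,0.004,-0.26],[1,-0.8,0.3,2,0.004,0.004,-0.33],[1,-0.8,0.3,2,0.004,0.004,-0.4],[1,-0.8,0.3,2,0.004,0.004,-0.4]]}}

```text
t: 16.4
tool_pos: [0.5113, -0.1462, 0.1044]
tool_rot: [0.412, 0.911, -0.0, -0.004]
ft_force: [-7.8, 6.8, 8.7]
finger_gap: 0.0474
```

```bash
python3 st.py
```

```text
16.4 [ 0.5112734  -0.14616923  0.10444782] [-0.0067  0.0027 -1.    ] [-7.79407161  6.75776144  8.72545473] [ 1.34414001  1.62612771 -0.89513304] 0.04735423279748771 [ 0.307  0.425 -0.095  1.95   0.054  0.775  0.902]
turned 1.4980563896965904 tilt fix [-1.29102883e+00 -2.85608752e+00  4.60062020e-04]
```

At the stop the one-sided reaction pushes the cap sideways as well as twisting it, so lifting there jams. I'll back off about 0.17 rad until both forces vanish, which is still well past 0.9, and lift from there.

Request:
{"fn": "move_arm", "kwargs": {"moves": [[1,0,0,1,0,0,0.06],[1,0,0,1,0,0,0.12],[1,0,0,1,0,0,0.18],[1,0,0,1,0,0,0.18]]}}

```text
t: 16.9
tool_pos: [0.5126, -0.1465, 0.1051]
tool_rot: [0.492, 0.87, -0.0, -0.002]
ft_force: [-1.4, 0.5, 5.4]
finger_gap: 0.0474
```

```bash
python3 st.py
```

```text
16.9 [ 0.51262012 -0.14649571  0.10511853] [-0.0041  0.0018 -1.    ] [-1.36942079  0.47491819  5.37249399] [-0.02895982  0.11896296  0.0173352 ] 0.04738843788388397 [ 0.273  0.423 -0.054  1.95   0.031  0.773  0.743]
turned 1.3179853707020295 tilt fix [-1.54399745e+00 -2.73088765e+00  6.61865335e-04]
```

Request:
{"fn": "move_arm", "kwargs": {"moves": [[1,0,0,0,0,0,0],[1,0,0,-1,0,0,0],[1,0,0,-2,0,0,0],[1,0,0,-3,0,0,0],[1,0,0,-3,0,0,0]]}}

```text
t: 17.52
tool_pos: [0.5129, -0.1466, 0.1083]
tool_rot: [0.492, 0.871, -0.0, -0.002]
ft_force: [-2.1, 0.7, 3.9]
finger_gap: 0.0473
```

```bash
python3 st.py
```

```text
17.525 [ 0.51289084 -0.14655628  0.10833235] [-0.0036  0.0017 -1.    ] [-2.14594839  0.71234448  3.87772104] [-0.05160054  0.30268506 -0.0175473 ] 0.04731130577047713 [ 0.273  0.419 -0.054  1.948  0.03   0.779  0.743]
turned 1.3180584516797385 tilt fix [-1.54414145e+00 -2.73137199e+00  4.90845174e-04]
```

Now it rises with the seal still pushing up (+3.9 N) and no catch. I'll continue slowly.

Request:
{"fn": "move_arm", "kwargs": {"moves": [[1,0,0,-1,0,0,0],[1,0,0,-2,0,0,0],[1,0,0,-3,0,0,0],[1,0,0,-4,0,0,0],[1,0,0,-4,0,0,0]]}}

```text
t: 18.15
tool_pos: [0.5129, -0.1466, 0.1122]
tool_rot: [0.492, 0.87, -0.0, -0.002]
ft_force: [0.5, 0.8, -0.9]
finger_gap: 0.0472
```

```bash
python3 st.py
```

```text
18.15 [ 0.51285064 -0.14659687  0.11219698] [-0.0037  0.0017 -1.    ] [ 0.50078541  0.76173238 -0.93709278] [-0.10504232  0.05910435  0.02734048] 0.04720770003028409 [ 0.273  0.413 -0.054  1.946  0.03   0.787  0.744]
turned 1.3179609547210565 tilt fix [-1.54419963e+00 -2.73116508e+00  5.27950593e-04]
```

Request:
{"fn": "move_arm", "kwargs": {"moves": [[1,0,0,-2,0,0,0],[1,0,0,-4,0,0,0],[1,0,0,-6,0,0,0],[1,0,0,-8,0,0,0],[1,0,0,-10,0,0,0],[1,0,0,-12,0,0,0],[1,0,0,-12,0,0,0]]}}

```text
t: 19.02
tool_pos: [0.513, -0.1467, 0.1244]
tool_rot: [0.492, 0.87, -0.0, -0.002]
ft_force: [-0.2, -0.0, -0.6]
finger_gap: 0.0476
```

```bash
python3 st.py; python3 - <<'E'
from h import *
s=eyes.read_camera('side')['img'];c=eyes.read_camera('scene')['img'];w=eyes.read_camera('wrist')['img']
g=lambda i,y,x:cv2.resize(i[y:y+100,x:x+100],(400,400),interpolation=cv2.INTER_CUBIC)
cv2.imwrite('pics/cmp2.png',np.hstack([g(s,150,320),g(c,190,195)]))
E
```

```text
19.025 [ 0.51302841 -0.14667623  0.12441907] [-0.0034  0.0016 -1.    ] [-0.16158329 -0.00777919 -0.56232388] [-0.11122601 -0.02032251 -0.00313032] 0.04755236592756703 [ 0.274  0.395 -0.055  1.938  0.028  0.813  0.745]
turned 1.317970353758781 tilt fix [-1.54438745e+00 -2.73152477e+00  4.18584642e-04]
```

View pics/cmp2.png

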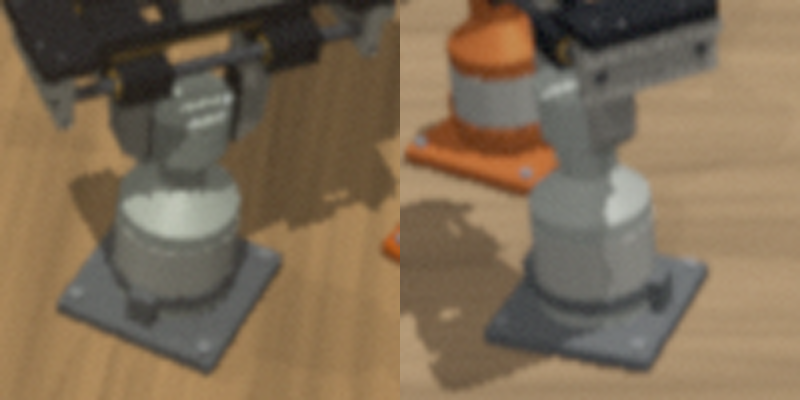

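The views show the cap clear of the shoulder with the neck visible beneath it, and the force is about 0. I'll lift to +8 cm overall.

Request:
{"fn": "move_arm", "kwargs": {"moves": [[1,0,0,-3,0,0,0],[1,0,0,-7,0,0,0],[1,0,0,-12,0,0,0],[1,0,0,-18,0,0,0],[1,0,0,-24,0,0,0],[1,0,0,-31,0,0,0],[1,0,0,-38,0,0,0],[1,0,0,-45,0,0,0],[1,0,0,-52,0,0,0],[1,0,0,-58,0,0,0],[1,0,0,-63,0,0,0],[1,0,0,-66,0,0,0],[1,0,0,-66,0,0,0],[1,0,0,-66,0,0,0],[1,0,0,-66,0,0,0]]}}

```text
t: 21.05
tool_pos: [0.5129, -0.1467, 0.1899]
tool_rot: [0.492, 0.871, -0.0, -0.002]
ft_force: [-0.6, -0.6, -0.7]
finger_gap: 0.0474
```

```bash
python3 st.py; python3 - <<'E'
from h import *
S=eyes.read_camera('side');C=eyes.read_camera('scene');s,c=S['img'],C['img']
for n,k in(('side',S),('scene',C)):
    for z in(.188,.218):
        q=P(k)@np.array([.5142,-.1484,z,1]);q=q[:2]/q[2];o=np.array((320,130) if n=='side' else (195,165));print(n,z,q.round(1),((q-o)*4).round())
g=lambda i,y,x:cv2.resize(i[y:y+125,x:x+100],(400,500),interpolation=cv2.INTER_CUBIC)
cv2.imwrite('pics/cmp3.png',np.hstack([g(s,130,320),g(c,165,195)]))
E
```

```text
21.05 [ 0.51290862 -0.14667342  0.1898789 ] [-0.0044  0.0018 -1.    ] [-0.58897776 -0.56269534 -0.68711178] [-0.05341898  0.00379993  0.0291452 ] 0.04735652685465317 [ 0.276  0.308 -0.057  1.887  0.02   0.952  0.752]
turned 1.3180956513044422 tilt fix [-1.54372351e+00 -2.73075662e+00  8.65284874e-04]
side 0.188 [367.3 161.5] [189. 126.]
side 0.218 [368.4 150.2] [194.  81.]
scene 0.188 [238.1 194.7] [172. 119.]
scene 0.218 [236.9 181.7] [167.  67.]
```

View pics/cmp3.png

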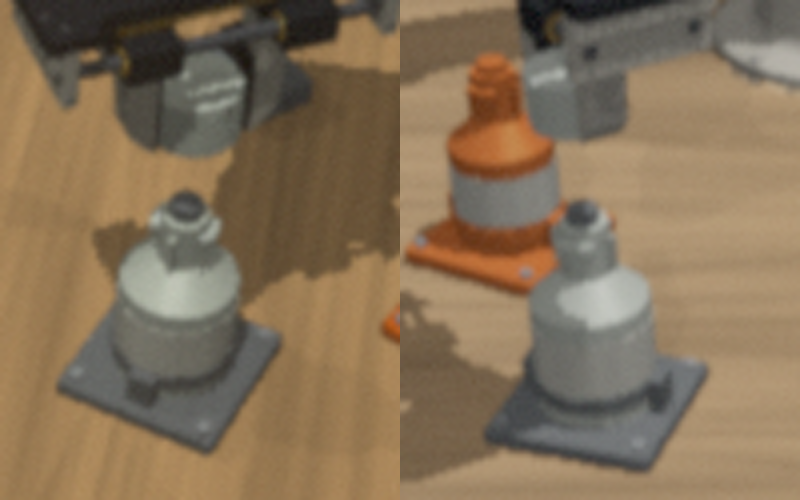

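The cap is held level above the bare neck. Its lower-edge pixels match the predicted position (axis (0.514, -0.148), skirt at z ≈ 0.188) within about 2–3 mm. The arm is still, so I'm handing in.

```bash
python3 -c "
from bench import robot
print(robot.close_job())"
```

```text
the job is handed in; nothing more can be done
None
```

The cap is off the white bottle and held in the gripper, still and level, above the bare neck and about 8 cm higher than it sat. I handed the job in at about 21 s. No verdict was reported.

**What I did:** I pressed the cap to its rigid bottom (6 mm down, 21 N with no further travel). I turned it anticlockwise until the stop showed as a clear torque rise (about 0.9 N m), then lifted it off.

**What went wrong:**
- **First two pulls:** they caught at about 36 N and 19 N, and the pads slipped a few millimetres on the cap. The cause seems to have been that the twist and side push I was still holding against the stop jammed the cap.
- **Fix:** I pressed again, checked that the cap turned with the gripper and went back to the stop. I then eased back about 0.18 rad until the torque and side force vanished. From there it lifted with no catch.
- **Order of steps:** the lift therefore started slightly short of the stop, and the cap was turned back clockwise once during the check.

**Last checks:**
- **Load:** wrist force was about 1 N, and the gripper opening was 47.4 mm, which fits the cap.
- **Level:** the tool is tilted by about 0.3°.
- **Position:** in both cameras the cap's lower edge matches the target height and axis to within a few millimetres. In the side view a finger partly hides the cap, so its centring there is less certain.
- **Surroundings:** I saw no neighbouring item disturbed, though the last pictures were crops around the bottle.

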